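# Pack the block in the carrying case and lift the case level

## Robot

A 6-joint arm with a two-finger parallel gripper is mounted at the origin on a cart in front of the work surface, level with it; the furniture and walls round the work are solid. World frame = base frame: x ahead of the robot, y to its left, z up, the work surface at z = 0. Lengths are in mm, angles in rad, forces in N, time in s.
With the tool pointing down it reaches from about 350 to 975 mm from the base axis. Payload 17.4 kg.
Tool frame: the origin (TCP) lies at the very end of the fingers, on their centre line; the grasp point (between the pads) lies 19 mm behind it; z points along the fingers, y is the line along which they close (so a half turn about z gives the same grasp; the last joint's range is limited). The gripper opens to 85 mm and grips with 20 to 120 N. Pads are 22 mm wide; open, the fingers measure 114 mm over their backs; the gripper's body (76 mm by 85 mm) begins 54 mm behind the grasp point. The pads swing forward as they close: fully open they stand 13 mm farther back than shut.
Start: joints at [-1.238, 0.116, 1.442, -0, 1.584, -0.038], TCP at [244.585, -629.135, 231.303] pointing down, gripper open.
Joint ranges: [-2.83, 2.83], [-0.83, 2.19], [0.07, 2.5], [-1.14, 4.28], [0.01, 3], [-2.97, 2.97]. Speed limits (rad/s): [1.89, 1.89, 2.22, 3.14, 3.14, 3.14].

## Interface

Orientations are given as a unit quaternion [x, y, z, w].
In Python, from station import * gives the robot as it stands. The module is installed in compiled form; this text tells all that it offers.
- The arm moves only by the shell command python3 -m creep 'ROWS' [OPENING] [FORCE]. ROWS is text: rows parted by semicolons, each of 4 numbers parted by spaces: the shift along the tool's x, y, z in mm, then the turn about the tool's z in rad. In form: tx ty tz spin; .... A call has 1 to 12 rows; each row is the pose to reach, as a shift and turn from the pose commanded when the call began, along the tool's axes at that moment; what a row does not reach only later rows make up. A row lasts 1/10 s, in which the tool goes at most 50 mm and 8.59 degrees, less where a joint would pass 70% of its speed; a pose out of reach is approached as far as the arm can. A call with a gripper value outside its range is refused whole. OPENING is the opening, from 0 (shut) to 1 (fully open), set as the call begins (- or left out, the last holds). The fingers move at their own pace and stop on an object; FORCE is the grip in N (left out, the last holds). Time passes only in rows, so rows that repeat a pose let the fingers close. It gives the time, the measured TCP pose, the force, the opening and the grip force at its end, in the units of the state.
- state(): the state, without advancing time (a new reading comes with each control period).
- read_camera(name): name is "side" or "top"; returns the picture (400x640x3 uint8, blue, green, red); there is no depth.
- calibration(name): a dict with "mtx" (3x3 intrinsics, pixels), "R" (3x3) and "t" (3): a world point X has camera coordinates R X + t. Camera axes: x right, y down, z forward; pixel columns grow to the right and rows downward; lengths in mm; the calibration is good to about 2 mm. A picture is of the moment at which its call begins. calibration takes no time and is no camera call.
- sign_off(): hands the job in; it is judged then, once.
The state is a dict: "time": time; "joints": joint angles; "qd": joint speeds; "effort": joint torques, N m; "ee_pos": TCP position; "tool_rot": TCP orientation; "wrist_force": force on the tool from outside, world axes, zero at the start; "ft_torque": the same for the moment, N m; "grip_width": opening from 0.0 (shut) to 1.0 (fully open); "finger_force": force on a finger pad.
Only numpy, scipy, OpenCV 4.12 (cv2) and the standard library are available. Lean on these libraries where they do the work, as an engineer would, in place of code of your own. Each camera call takes 0.05 s, during which the arm holds its last target. There are 200 camera calls.

## Task

Take the small block of layered wood (the smallest of the plain blocks on the bench) and lay it in the open drawer of the plywood carrying case without dropping it, then push the drawer fully shut. Then lift the case straight up by the wooden handle on its top until its underside is at least 10 cm above the bench, keeping it level, and finish there while still holding it steady in the air. Leave the other things on the bench where they are.

Things in the scene. Friction and masses are not known exactly. Their poses are not given: they have to be found in the camera images.
- carry_case: Loose plywood carrying case, 150 x 130 mm, 60 mm high without its handle, about 0.6 kg with its drawer (mass varies). Origin: centre of its underside; z up. The drawer opens along the case's own -x; the handle on top runs along x. Case walls: sides at y = +-65 mm, mouth of the drawer opening at x = -75 mm. The opening is 48 mm high, from z = 6 to 54 mm.
- case_handle (a point): Centre of the wooden bar handle on the case's top: bar 98 mm long (case's x), 22 mm wide (y), 18 mm high, its centre 101 mm above the case's underside. Two posts 12 mm thick carry it at x = +-39 mm (66 mm clear between); 32 mm clear under the bar. The loaded case balances within about 15 mm of below this point. Axes as the case's.
- drawer_floor (a point): Centre of the drawer's inner floor, 11 mm above the case's underside; moves with the drawer, axes as the case's (shut: x = -6 mm of the case). Inner room: x -69 (front panel) to +65 mm, y +-51 mm; walls 22 mm, front panel 46 mm above the floor. Open from above only between the front panel and the case's mouth, 100 to 120 mm at the start.
- drawer_pull (a point): Middle of the outer face of the aluminium pull strip on the drawer's front: strip 60 mm long along the case's y, 9 mm high, standing 14 mm out from the front panel, 50 mm above the underside of the case. Pushing here along the case's +x shuts the drawer. Axes as the case's.
- case_drawer (a joint): How far the drawer is pulled out, m: 0 shut (a hard stop), 0.12 at most. It stays where it is left; about 1.2 N moves it slowly. The loose case itself would slide on the bench from about 2 N up once the drawer is home.
- layered_block: Small loose block of layered wood, 35 (x) x 60 (y) x 35 (z) mm, 0.06 kg. Origin: centre of its underside.
- sanding_block: Bystander: plain brown block, 60 (x) x 110 (y) x 35 mm. Origin: centre of its underside.
- wax_block: Bystander: plain wax block, 50 (x) x 70 (y) x 30 mm. Origin: centre of its underside.
- tape_roll: Bystander: roll of masking tape lying flat, 100 mm across, 25 mm high. Origin: centre of its underside.
Things that resemble listed ones, but are neither listed nor needed, are in the scene too. Leave any black or blue look-alike of the layered_block alone.

How it is judged (in metres and radians):
On the way, in this order (a step that is already met when the one before it is completed fails the run):
1. the block lies in the drawer, let go (x of layered_block in the frame of drawer_floor between -0.066 and 0.066 m and y of layered_block in the frame of drawer_floor between -0.052 and 0.052 m and z of layered_block in the frame of drawer_floor between -0.006 and 0.038 m and contact force between the fingers and layered_block below 0.1 N and linear speed of layered_block below 0.03 m/s), for 0.2 s.
2. the drawer is shut with the block in it, the case still standing on the bench (x of layered_block in the frame of drawer_floor between -0.066 and 0.066 m and y of layered_block in the frame of drawer_floor between -0.052 and 0.052 m and z of layered_block in the frame of drawer_floor between -0.006 and 0.038 m and value of joint case_drawer below 0.004 m and height (world z) of carry_case below 0.01 m), for 0.2 s.
At the end, for the whole second after the job is handed in: Block in the drawer, drawer shut within 6 mm; the robot holds the case by its handle, underside at least 90 mm above the bench (under 350 mm), level within 7 degrees, at rest, roughly above where it stood (x under 0.67, y within 0.4 of 0), on nothing else; the bystanders moved under 4 cm (x of layered_block in the frame of drawer_floor between -0.066 and 0.066 m and y of layered_block in the frame of drawer_floor between -0.052 and 0.052 m and z of layered_block in the frame of drawer_floor between -0.006 and 0.038 m and value of joint case_drawer below 0.006 m and height (world z) of carry_case between 0.09 and 0.35 m and world x of carry_case below 0.67 m and world y of carry_case between -0.4 and 0.4 m and angle between carry_case's own z axis and vertical below 0.12 rad and linear speed of carry_case below 0.03 m/s and angular speed of carry_case below 0.15 rad/s and contact force between the fingers and carry_case above 2 N and distance between the grasp point and case_handle below 0.06 m and contact force between carry_case and sanding_block below 0.2 N and contact force between carry_case and wax_block below 0.2 N and contact force between carry_case and tape_roll below 0.2 N and distance of each of sanding_block, wax_block, tape_roll from where it was at the start of the episode below 0.04 m); the arm keeps its last pose, push and grip.
It fails at once if the case is tipped by more than 15 degrees (angle between carry_case's own z axis and vertical above 0.26 rad).
It fails at once if the block is dropped (falls free by more than about 4 cm) (linear speed of layered_block above 0.9 m/s and contact force between the fingers and layered_block below 0.05 N).
It fails at once if another block or the tape is pushed away by more than 4 cm (distance of any of sanding_block, wax_block, tape_roll from where it was at the start of the episode above 0.04 m).
It also fails if it takes over 66 s, if anything falls off the work surface, if the arm or the gripper's body presses on something with over 40 N, if the wrist force passes 120 N, or if a joint passes its speed limit or range.

## Working session

There is one attempt and no reset: what is moved stays moved. The work goes in short steps, Python scripts to look and compute and a shell command to move; the robot and the scene stay as the last step left them, time stands still between calls to the robot, and variables do not carry over. Pictures are saved under pics/ and viewed, at most 11 in all, crops included, and the job is handed in when it is done.

```bash
mkdir -p pics
python3 - <<'E'
from station import *
import cv2
for n in("top","side"):
    cv2.imwrite(f"pics/{n}0.png",read_camera(n)); c=calibration(n); print(n,c)
s=state();print(s["time"],s["tool_rot"],s["ee_pos"],s["grip_width"])
E
```

```text
top {'mtx': array([[482.10084528,   0.        , 314.46253067],
       [  0.        , 482.10084528, 209.55960977],
       [  0.        ,   0.        ,   1.        ]]), 'R': array([[ 0.00629312, -0.99991932, -0.01103369],
       [-0.98416233, -0.00423842, -0.1772189 ],
       [ 0.17715784,  0.0119742 , -0.98410961]]), 't': array([ -88.51946168,  570.62860382, 1227.79233271])}
side {'mtx': array([[438.53828694,   0.        , 323.92450943],
       [  0.        , 438.53828694, 198.26167068],
       [  0.        ,   0.        ,   1.        ]]), 'R': array([[-0.84721979, -0.53060618,  0.02599457],
       [-0.25161551,  0.35769788, -0.89930076],
       [ 0.46787634, -0.76844604, -0.43655746]]), 't': array([448.34944588, 248.75870276, 806.82255511])}
0.1 [ 9.82860218e-01  1.84351571e-01 -7.74273983e-05 -5.33599207e-04] [ 244.55310677 -628.95627231  230.61631667] 0.9983304402653592
```

View pics/top0.png

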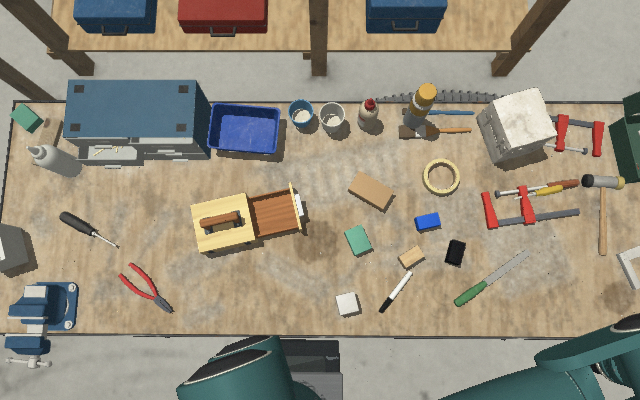

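View pics/side0.png

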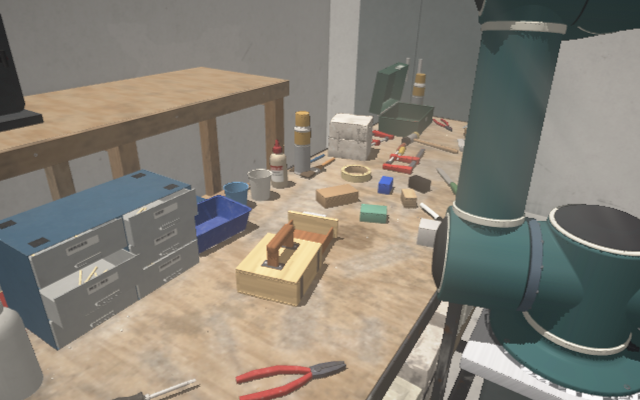

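Top picture: the case is at about (225,222) with its drawer opening to the right (pull ~(299,205)). Candidates for the layered block: tan (411,257), blue (428,222), black (455,252), white cube (347,304), green wax block (358,240) and brown sanding block (371,191). I choose the tan one at (411,257) and check it in a close crop.

Run:
```python
import cv2,numpy as np
a=cv2.imread("pics/top0.png")
c1=cv2.resize(a[170:265,185:315],None,fx=6,fy=6,interpolation=cv2.INTER_CUBIC)
c2=cv2.resize(a[235:275,385:475],None,fx=8,fy=8,interpolation=cv2.INTER_CUBIC)
cv2.imwrite("pics/c1.png",c1);cv2.imwrite("pics/c2.png",c2)
```

```text
(no output)
```

View pics/c1.png

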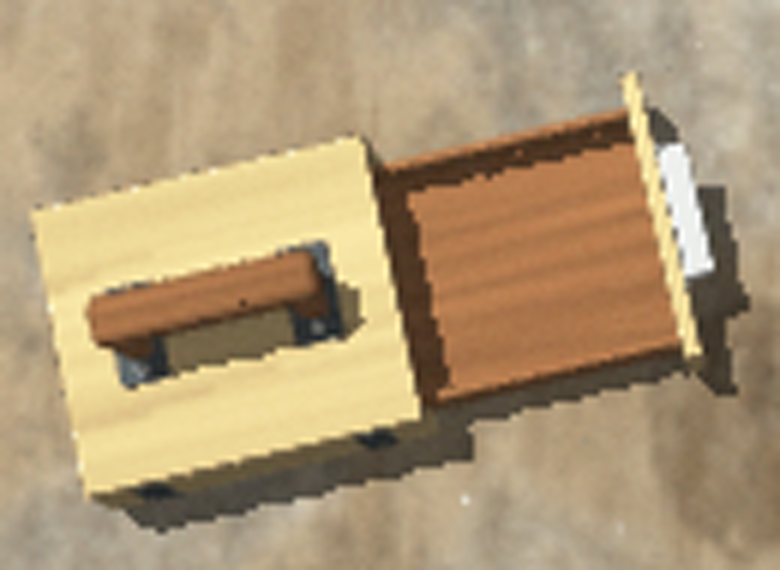

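View pics/c2.png

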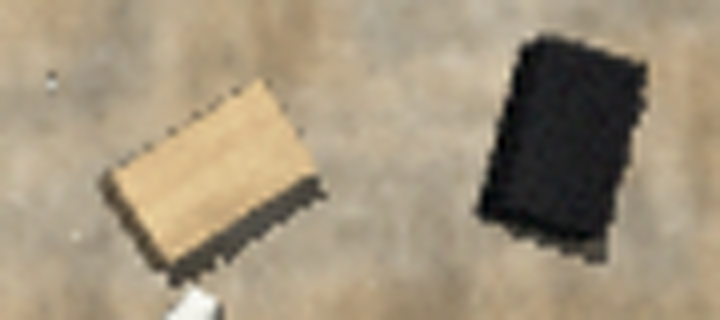

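The crop confirms a tan, layered-wood block with its top corners at full-frame (398.4,256.9), (417.8,245), (424.8,256.5), (406.3,267.8). The second block is black, so it is left alone. The case crop shows the lid corners, front panel and the white pull.

```bash
cat > h.py <<'E'
from station import *
import numpy as np, cv2
from scipy.spatial.transform import Rotation as Ro
def w(n,p,z):
    c=calibration(n);K,R,t=c["mtx"],c["R"],c["t"]
    p=np.atleast_2d(np.array(p,float)); d=(np.linalg.inv(K)@np.c_[p,np.ones(len(p))].T); d=(R.T@d).T; o=-R.T@t
    return o+d*((z-o[2])/d[:,2])[:,None]
def crop(p,s,o): return (np.array(p,float)+.5)/s-.5+np.array(o)
def rel(target,yaw):
    "shift in tool axes (mm) and turn so tool y lies along world angle yaw (mod pi); target=TCP world"
    s=state();R=Ro.from_quat(s["tool_rot"]).as_matrix()
    d=R.T@(np.array(target)-s["ee_pos"]); y=R[:,1]; cur=np.arctan2(y[1],y[0])
    sp=-(yaw-cur); sp=(sp+np.pi/2)%np.pi-np.pi/2
    print("shift",d.round(1),"spin",sp.round(3),"(or",(sp-np.sign(sp)*np.pi).round(3),") ee",np.round(s["ee_pos"],1),"yawy",cur.round(3),"j6",np.round(s["joints"],2),"t",s["time"],"tilt",R[2].round(4))
E
python3 - <<'E'
from h import *
def show(nm,P):
    print(nm,P.round(1).tolist(),"c",P.mean(0).round(1),"sides",[np.linalg.norm(P[i]-P[i-1]).round(1) for i in range(len(P))])
    for i in range(len(P)): d=P[i]-P[i-1];print("  ang",np.arctan2(d[1],d[0]).round(3))
B=w("top",crop([(107,175),(262,80),(318,172),(170,262)],8,(385,235)),35);show("block",B)
C=w("top",crop([(35,212),(357,137),(420,412),(90,493)],6,(185,170)),60);show("case",C)
show("panel",w("top",crop([(630,75),(693,355)],6,(185,170)),57))
show("pull",w("top",crop([(683,145),(713,270)],6,(185,170)),54.5))
show("bar",w("top",crop([(90,298),(310,248),(322,282),(100,345)],6,(185,170)),110))
show("sand",w("top",[(359,173),(393,190),(381,210),(349,191)],35))
show("wax",w("top",[(345,232),(362,226),(372,246),(355,255)],30))
print(state()["joints"])
E
```

```text
block [[449.4, -305.9, 35.0], [481.0, -357.8, 35.0], [450.8, -375.2, 35.0], [421.1, -325.8, 35.0]] c [ 450.6 -341.2   35. ] sides [np.float64(34.7), np.float64(60.8), np.float64(34.9), np.float64(57.6)]
  ang 0.612
  ang -1.023
  ang -2.619
  ang 2.113
case [[580.4, 242.4, 60.0], [614.8, 101.4, 60.0], [492.7, 70.0, 60.0], [456.7, 212.1, 60.0]] c [536.2 156.5  60. ] sides [np.float64(127.4), np.float64(145.1), np.float64(126.0), np.float64(146.5)]
  ang 0.24
  ang -1.332
  ang -2.89
  ang 1.819
panel [[644.1, -18.8, 57.0], [518.7, -48.2, 57.0]] c [581.4 -33.5  57. ] sides [np.float64(128.8), np.float64(128.8)]
  ang 0.231
  ang -2.911
pull [[612.9, -42.6, 54.5], [556.8, -56.5, 54.5]] c [584.8 -49.5  54.5] sides [np.float64(57.8), np.float64(57.8)]
  ang 0.242
  ang -2.899
bar [[534.3, 203.6, 110.0], [556.0, 111.6, 110.0], [541.5, 106.0, 110.0], [514.3, 198.4, 110.0]] c [536.5 154.9 110. ] sides [np.float64(20.6), np.float64(94.5), np.float64(15.5), np.float64(96.3)]
  ang 0.254
  ang -1.338
  ang -2.775
  ang 1.857
sand [[675.4, -205.7, 35.0], [628.4, -296.9, 35.0], [573.4, -263.6, 35.0], [625.2, -178.3, 35.0]] c [ 625.6 -236.1   35. ] sides [np.float64(57.2), np.float64(102.6), np.float64(64.3), np.float64(99.8)]
  ang -0.501
  ang -2.046
  ang 2.597
  ang 1.026
wax [[514.2, -167.2, 30.0], [530.6, -212.7, 30.0], [477.1, -238.6, 30.0], [453.0, -193.3, 30.0]] c [ 493.8 -203.    30. ] sides [np.float64(66.6), np.float64(48.4), np.float64(59.5), np.float64(51.3)]
  ang 0.404
  ang -1.225
  ang -2.69
  ang 2.06
[-1.23775973e+00  1.16461064e-01  1.44220513e+00  3.80286216e-06
  1.58400482e+00 -3.77875752e-02]
```

Run:
```python
from h import *
rel((450.6,-341.2,130),0.545)
```

```text
shift [ 296.3 -193.4  100.8] spin 1.397 (or -1.745 ) ee [ 244.6 -629.   230.6] yawy -1.2 j6 [-1.24  0.12  1.44  0.    1.58 -0.04] t 0.1 tilt [ 0.     -0.0011 -1.    ]
```

```bash
python3 -m creep '30 -20 0 -0.15; 70 -45 0 -0.3; 110 -70 0 -0.45; 150 -95 10 -0.6; 185 -120 30 -0.75; 220 -145 50 -0.9; 255 -165 70 -1.05; 280 -180 90 -1.2; 296 -193 100 -1.35; 296 -193 100 -1.5; 296 -193 100 -1.65; 296 -193 100 -1.745' 0.7 40 && python3 -m creep '0 0 0 0; 0 0 0 0;0 0 0 0'
python3 - <<'E'
from h import *
cv2.imwrite("pics/t1.png",cv2.resize(read_camera("top")[200:320,340:500],None,fx=5,fy=5,interpolation=cv2.INTER_CUBIC))
rel((450.6,-341.2,6),0.545)
E
```

```text
time: 1.3
ee_pos: [450.5, -341.6, 130.9]
tool_rot: [0.488, 0.873, 0.0, -0.0]
wrist_force: [0.1, 0.6, -0.3]
grip_width: 0.705
finger_force: 0.0
time: 1.6
ee_pos: [450.5, -342.0, 131.2]
tool_rot: [0.492, 0.871, 0.0, -0.0]
wrist_force: [-0.6, 0.1, 0.4]
grip_width: 0.697
finger_force: 0.0
shift [  0.6   0.5 125.3] spin -0.002 (or 3.14 ) ee [ 450.5 -342.   131.3] yawy 0.543 j6 [-0.69 -0.08  1.8   0.    1.42 -1.24] t 1.65 tilt [ 1.e-04 -0.e+00 -1.e+00]
```

```bash
python3 -m creep '0.5 0.5 30 0; 0.5 0.5 60 0; 0.5 0.5 85 0; 0.5 0.5 105 0; 0.5 0.5 118 0; 0.5 0.5 125 0; 0.5 0.5 125 0; 0.5 0.5 125 0' && python3 -m creep '0 0 0 0; 0 0 0 0; 0 0 0 0; 0 0 0 0; 0 0 0 0; 0 0 0 0' 0 40 && python3 -m creep '0 0 -4 0; 0 0 -20 0; 0 0 -45 0; 0 0 -75 0; 0 0 -105 0; 0 0 -130 0; 0 0 -144 0; 0 0 -144 0; 0 0 -144 0'
python3 - <<'E'
from h import *
s=state();print(s["grip_width"]*85,s["finger_force"])
# drawer geometry in the case frame
a=1.807;x=np.array([np.cos(a),np.sin(a)]);y=np.array([-x[1],x[0]])
c=np.array([536.2,156.5])
for n,p in dict(panel=(581.4,-33.5),pull=(584.8,-49.5),mouth=(553.7,85.7),bar=(536.5,154.9)).items(): d=np.array(p)-c;print(n,(d@x).round(1),(d@y).round(1))
for X in(-125,-130,-135):print(X,c+X*x)
rel((*(c-130*x),150),0.236)
E
```

```text
time: 2.45
ee_pos: [451.1, -341.6, 7.2]
tool_rot: [0.491, 0.871, -0.0, 0.0]
wrist_force: [-0.0, -0.5, 0.1]
grip_width: 0.704
finger_force: 0.0
time: 3.05
ee_pos: [451.1, -341.7, 7.3]
tool_rot: [0.491, 0.871, -0.0, 0.001]
wrist_force: [-0.3, -0.2, 6.2]
grip_width: 0.403
finger_force: 40.8
time: 3.95
ee_pos: [450.5, -341.1, 149.6]
tool_rot: [0.491, 0.871, 0.0, -0.0]
wrist_force: [-0.0, 0.5, -1.5]
grip_width: 0.403
finger_force: 40.0
34.26606715476716 40.030168890953064
panel -195.3 0.5
pull -211.7 1.0
mouth -72.9 -0.4
bar -1.6 0.1
-125 [565.45167575  34.97082875]
-130 [566.62174278  30.1096619 ]
-135 [567.79180981  25.24849505]
shift [257.2 291.8  -0.3] spin 0.309 (or -2.833 ) ee [ 450.5 -341.1  149.6] yawy 0.545 j6 [-0.69 -0.09  1.78  0.    1.45 -1.24] t 3.95 tilt [ 6.e-04 -2.e-04 -1.e+00]
```

Gripped at 34 mm, as the block's width should give. Carrying it over the drawer.

```bash
python3 -m creep '10 11 0 0.02; 33 38 0 0.05; 62 70 0 0.09; 94 106 0 0.13; 126 143 0 0.17; 158 179 0 0.21; 190 216 0 0.25; 219 248 0 0.28; 242 273 0 0.3; 255 289 0 0.309; 255 289 0 0.309; 255 289 0 0.309'
python3 - <<'E'
from h import *
for n,sl in(("top",np.s_[150:270,190:350]),("side",np.s_[170:320,220:420])):
    cv2.imwrite(f"pics/{n}2.png",cv2.resize(read_camera(n)[sl],None,fx=4,fy=4,interpolation=cv2.INTER_CUBIC))
rel((565.9,33,19),0.236)
E
```

```text
time: 5.15
ee_pos: [565.1, 26.7, 148.8]
tool_rot: [0.619, 0.786, -0.001, -0.001]
wrist_force: [-0.3, -0.5, -0.9]
grip_width: 0.402
finger_force: 40.0
shift [  6.8   2.6 130.5] spin -0.0 (or 3.141 ) ee [565.2  25.8 149.5] yawy 0.236 j6 [ 0.   -0.09  1.78 -0.    1.45 -0.23] t 5.25 tilt [ 1.0e-04 -1.3e-03 -1.0e+00]
```

View pics/side2.png

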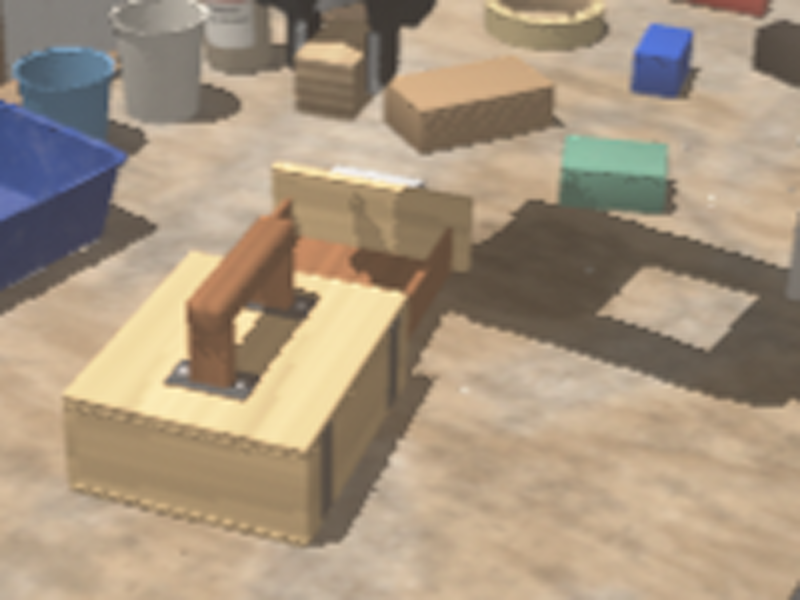

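The block is held level at (335,80) in the crop, layered side visible, above the empty drawer. Lowering it now.

```bash
python3 -m creep '7 2.5 10 0; 7 2.5 35 0; 7 2.5 60 0; 7 2.5 82 0; 7 2.5 100 0; 7 2.5 112 0; 7 2.5 120 0; 7 2.5 125 0; 7 2.5 128 0; 7 2.5 129 0; 7 2.5 129 0; 7 2.5 129 0' && python3 -m creep '0 0 1 0; 0 0 1.5 0; 0 0 1.5 0'
```

```text
time: 6.45
ee_pos: [566.7, 34.0, 21.8]
tool_rot: [0.619, 0.785, 0.0, 0.0]
wrist_force: [0.1, -0.2, -0.8]
grip_width: 0.402
finger_force: 40.0
time: 6.75
ee_pos: [566.4, 34.0, 19.7]
tool_rot: [0.619, 0.785, -0.0, -0.0]
wrist_force: [-1.0, 0.5, -0.8]
grip_width: 0.401
finger_force: 40.0
```

```bash
python3 -m creep '0 0 0.5 0; 0 0 1 0; 0 0 1 0; 0 0 1 0' && python3 -m creep '0 0 0 0; 0 0 0 0; 0 0 0 0; 0 0 0 0; 0 0 0 0' 0.57 && python3 -m creep '0 0 -3 0; 0 0 -12 0; 0 0 -30 0; 0 0 -60 0; 0 0 -90 0; 0 0 -120 0; 0 0 -131 0; 0 0 -131 0'
python3 - <<'E'
from h import *
# behind the pull: case x -212-11-20
a=1.807;x=np.array([np.cos(a),np.sin(a)]);c=np.array([536.2,156.5])
rel((*(c-255*x),36),0.236)
E
```

```text
time: 7.15
ee_pos: [566.4, 34.0, 18.8]
tool_rot: [0.619, 0.785, -0.0, -0.0]
wrist_force: [0.2, 0.5, -0.6]
grip_width: 0.398
finger_force: 40.0
time: 7.65
ee_pos: [566.4, 33.9, 18.8]
tool_rot: [0.619, 0.785, 0.0, 0.0]
wrist_force: [-0.7, -0.5, 0.5]
grip_width: 0.57
finger_force: 0.0
time: 8.45
ee_pos: [567.1, 34.0, 151.7]
tool_rot: [0.619, 0.785, 0.001, 0.001]
wrist_force: [-0.3, -0.2, -0.5]
grip_width: 0.571
finger_force: 0.0
shift [-128.6   -1.6  115.8] spin 0.0 (or -3.142 ) ee [567.1  34.  151.7] yawy 0.236 j6 [ 0.01 -0.09  1.78  0.    1.45 -0.22] t 8.45 tilt [-6.0e-04  2.9e-03 -1.0e+00]
```

```bash
python3 -m creep '-20 0 0 0; -55 -1 0 0; -95 -1.5 0 0; -120 -1.5 0 0; -129 -1.5 0 0; -129 -1.5 20 0; -129 -1.5 50 0; -129 -1.5 80 0; -129 -1.5 105 0; -129 -1.5 115 0; -129 -1.5 115 0; -129 -1.5 115 0' 0
python3 - <<'E'
from h import *
for n,sl in(("top",np.s_[160:270,180:340]),):
    cv2.imwrite(f"pics/{n}3.png",cv2.resize(read_camera(n)[sl],None,fx=5,fy=5,interpolation=cv2.INTER_CUBIC))
rel((596,-91.5,36),0.236)
E
```

```text
time: 9.65
ee_pos: [595.5, -91.6, 35.7]
tool_rot: [0.619, 0.786, 0.0, 0.0]
wrist_force: [-0.4, 0.1, 1.3]
grip_width: 0.0
finger_force: 0.0
shift [0.2 0.3 0.2] spin 0.0 (or -3.141 ) ee [595.8 -91.8  36.2] yawy 0.236 j6 [-0.2   0.08  1.8   0.    1.25 -0.43] t 9.7 tilt [-6.0e-04  1.5e-03 -1.0e+00]
```

View pics/top3.png

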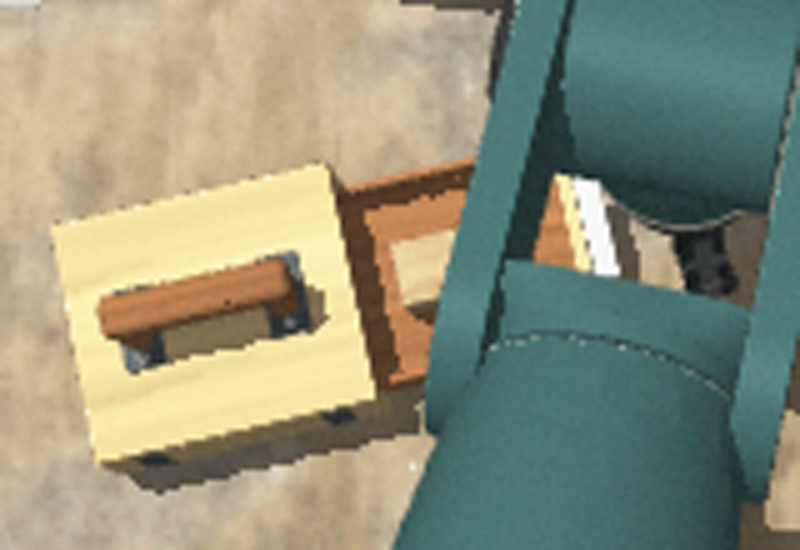

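The block lies flat in the drawer (light top at crop (425,270)), and the closed fingers (705,265) stand behind the white pull (600,230). Pushing slowly.

```bash
python3 -m creep '8 0 0 0; 16 0 0 0; 22 0 0 0; 27 0 0 0; 31 0 0 0; 35 0 0 0; 40 0 0 0; 46 0 0 0; 52 0 0 0; 58 0 0 0; 64 0 0 0; 70 0 0 0' && python3 -m creep '6 0 0 0; 12 0 0 0; 18 0 0 0; 24 0 0 0; 30 0 0 0; 36 0 0 0; 42 0 0 0; 48 0 0 0; 53 0 0 0; 57 0 0 0; 60 0 0 0; 60 0 0 0'
python3 - <<'E'
from h import *
for n,sl in(("top",np.s_[160:270,180:340]),):
    cv2.imwrite(f"pics/{n}4.png",cv2.resize(read_camera(n)[sl],None,fx=5,fy=5,interpolation=cv2.INTER_CUBIC))
s=state();print(s["ee_pos"],s["wrist_force"])
a=1.807;x=np.array([np.cos(a),np.sin(a)]);print((s["ee_pos"][:2]-np.array([536.2,156.5]))@x)
E
```

```text
time: 10.9
ee_pos: [578.6, -23.2, 34.8]
tool_rot: [0.619, 0.785, -0.0, -0.0]
wrist_force: [0.5, -0.6, 0.8]
grip_width: 0.002
finger_force: 0.6
time: 12.1
ee_pos: [564.7, 35.0, 34.7]
tool_rot: [0.619, 0.786, 0.0, -0.0]
wrist_force: [1.0, -0.0, 0.3]
grip_width: 0.001
finger_force: 0.0
[564.73468396  34.79085536  34.78037019] [-0.04127794  0.89756068 -0.18354059]
-125.00719043809491
```

View pics/top4.png

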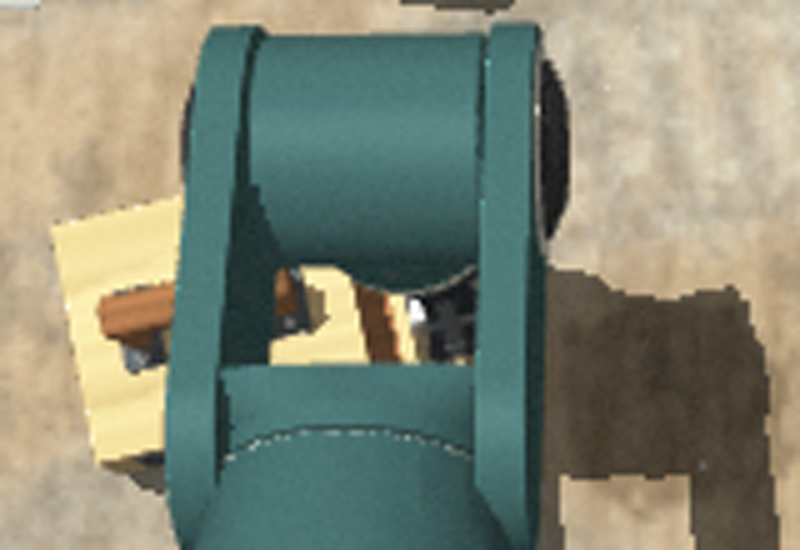

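The case has not moved (corners still at crop (52,227) and (97,462)). About 17 mm of drawer gap is left between lid edge and panel (365–400, 330).

```bash
python3 -m creep '3 0 0 0; 6 0 0 0; 8 0 0 0; 10 0 0 0; 11 0 0 0; 12 0 0 0; 12 0 0 0; 12 0 0 0' && python3 -m creep '0.5 0 0 0; 1 0 0 0; 1.5 0 0 0; 2 0 0 0; 2 0 0 0' && python3 -m creep '0.5 0 0 0; 1 0 0 0; 1.5 0 0 0; 1.5 0 0 0' && python3 -m creep '0.5 0 0 0; 1 0 0 0; 1.5 0 0 0; 1.5 0 0 0' && python3 -m creep '0.5 0 0 0; 1 0 0 0; 1.5 0 0 0; 1.5 0 0 0'
python3 - <<'E'
from h import *
for n,sl in(("side",np.s_[210:320,220:380]),):
    cv2.imwrite(f"pics/{n}5.png",cv2.resize(read_camera(n)[sl],None,fx=5,fy=5,interpolation=cv2.INTER_CUBIC))
a=read_camera("top");b=cv2.imread("pics/top0.png")
print("case corner shift",cv2.phaseCorrelate(np.float32(b[200:256,187:212,0]),np.float32(a[200:256,187:212,0])))
s=state();x=np.array([np.cos(1.807),np.sin(1.807)]);print((s["ee_pos"][:2]-np.array([536.2,156.5]))@x,s["wrist_force"])
E
```

```text
time: 12.95
ee_pos: [561.9, 46.3, 34.8]
tool_rot: [0.619, 0.785, 0.0, -0.0]
wrist_force: [-0.7, -0.4, -0.5]
grip_width: 0.002
finger_force: 0.0
time: 13.45
ee_pos: [561.4, 48.3, 34.8]
tool_rot: [0.619, 0.785, 0.0, -0.0]
wrist_force: [0.6, -1.2, 0.1]
grip_width: 0.0
finger_force: 0.3
time: 13.85
ee_pos: [561.1, 49.7, 34.8]
tool_rot: [0.619, 0.785, 0.0, -0.0]
wrist_force: [-0.4, -0.6, 0.5]
grip_width: 0.0
finger_force: 0.3
time: 14.25
ee_pos: [560.7, 51.2, 34.8]
tool_rot: [0.619, 0.785, -0.0, -0.0]
wrist_force: [-0.8, -0.4, 0.1]
grip_width: 0.001
finger_force: 0.6
time: 14.65
ee_pos: [560.4, 52.6, 34.8]
tool_rot: [0.619, 0.785, 0.0, 0.0]
wrist_force: [1.2, -3.8, -0.9]
grip_width: -0.001
finger_force: 2.0
case corner shift ((0.32241799253206693, 0.46811831146359495), 0.6627727139790853)
-106.7564766939615 [ 1.08385056 -4.34581739 -1.06685965]
```

View pics/side5.png

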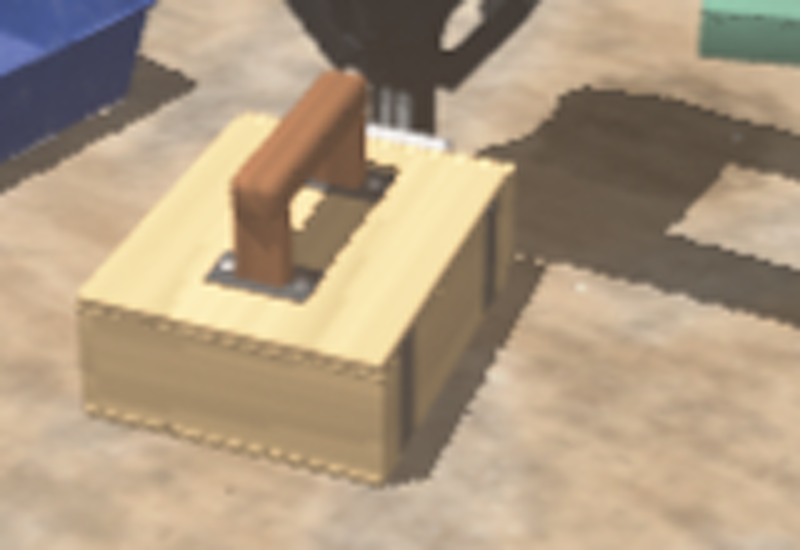

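Force rose to about 4 N against the stop, and the picture shows the drawer home with the lid edge meeting the pull (405,135). Backing off and going above the handle.

```bash
python3 -m creep '0 0 0 0; 0 0 0 0; -4 0 0 0; -15 0 0 0; -35 0 0 0; -50 0 0 0; -55 0 -30 0; -55 0 -70 0; -55 0 -110 0; -55 0 -135 0; -55 0 -145 0; -55 0 -145 0' && python3 -m creep '0 0 0 0; 0 0 0 0' 1
python3 - <<'E'
from h import *
cv2.imwrite("pics/top6.png",cv2.resize(read_camera("top")[170:265,185:315],None,fx=6,fy=6,interpolation=cv2.INTER_CUBIC))
rel((536.2,156.5,180),0.236)
E
```

```text
time: 15.95
ee_pos: [573.7, -1.3, 180.7]
tool_rot: [0.619, 0.785, 0.001, 0.001]
wrist_force: [-0.3, -0.8, 0.5]
grip_width: -0.002
finger_force: 0.0
time: 16.15
ee_pos: [572.7, -1.0, 177.9]
tool_rot: [0.619, 0.785, -0.001, -0.001]
wrist_force: [0.6, 0.3, 0.0]
grip_width: 0.331
finger_force: 0.0
shift [161.6   1.2  -1.8] spin -0.0 (or 3.142 ) ee [572.8  -0.9 178.1] yawy 0.236 j6 [-0.05 -0.09  1.73  0.    1.5  -0.28] t 16.2 tilt [ 7.0e-04 -2.3e-03 -1.0e+00]
```

View pics/top6.png

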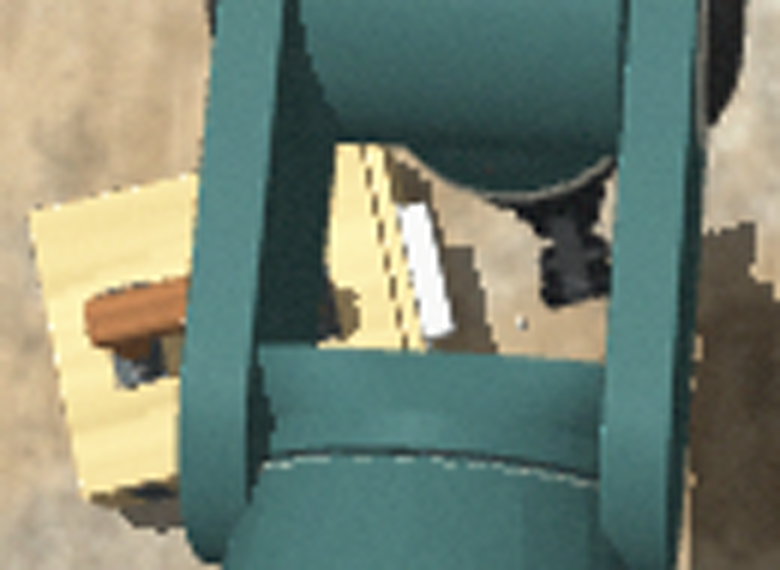

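The drawer is flush: panel (390,240) sits against the lid, and the case shifted only ~1 mm. Going to the handle and gripping it.

```bash
python3 -m creep '12 0 0 0; 40 0.5 0 0; 75 1 0 0; 110 1 0 0; 138 1 0 0; 155 1 0 0; 163 1 0 0; 163 1 0 0; 163 1 0 0' && python3 -m creep '0 0 15 0; 0 0 40 0; 0 0 65 0; 0 0 85 0; 0 0 95 0; 0 0 98 0; 0 0 98 0; 0 0 98 0'
python3 - <<'E'
from h import *
cv2.imwrite("pics/side7.png",cv2.resize(read_camera("side")[180:320,220:380],None,fx=4,fy=4,interpolation=cv2.INTER_CUBIC))
rel((535.9,157.7,80),0.236)
E
```

```text
time: 17.1
ee_pos: [536.1, 157.5, 179.6]
tool_rot: [0.619, 0.785, -0.0, -0.0]
wrist_force: [-0.1, -0.1, 0.2]
grip_width: 1.007
finger_force: 0.0
time: 17.9
ee_pos: [536.6, 157.8, 82.8]
tool_rot: [0.619, 0.785, 0.001, 0.0]
wrist_force: [-0.2, 0.0, -0.6]
grip_width: 0.999
finger_force: 0.0
shift [ 0.  -0.7  2.8] spin -0.0 (or 3.141 ) ee [536.6 157.9  82.8] yawy 0.236 j6 [ 0.24 -0.06  1.86  0.    1.33  0.  ] t 17.95 tilt [ 1.0e-04  1.4e-03 -1.0e+00]
```

View pics/side7.png

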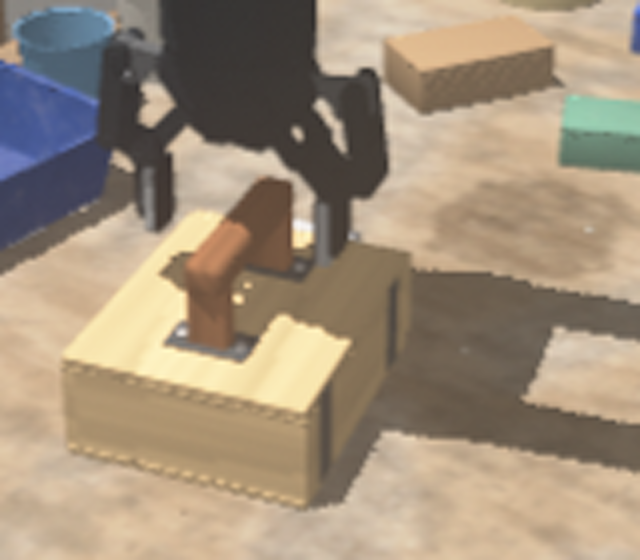

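The fingers straddle the bar, at (155,200) and (335,235). Closing, then a small test lift.

```bash
python3 -m creep '0 -0.5 2 0; 0 -0.5 3 0; 0 -0.5 3 0; 0 -0.5 3 0; 0 -0.5 3 0; 0 -0.5 3 0; 0 -0.5 3 0; 0 -0.5 3 0; 0 -0.5 3 0; 0 -0.5 3 0' 0 60 && python3 -m creep '0 0 0 0; 0 0 0 0; 0 0 0 0; 0 0 -1 0; 0 0 -3 0; 0 0 -6 0; 0 0 -10 0; 0 0 -14 0; 0 0 -17 0; 0 0 -19 0; 0 0 -20 0; 0 0 -20 0' 0 110
```

```text
time: 18.95
ee_pos: [535.8, 157.7, 79.0]
tool_rot: [0.619, 0.785, 0.0, 0.0]
wrist_force: [4.2, 0.7, 0.4]
grip_width: 0.249
finger_force: 64.8
time: 20.15
ee_pos: [535.7, 157.7, 98.9]
tool_rot: [0.619, 0.785, 0.0, 0.0]
wrist_force: [0.3, -0.5, -9.3]
grip_width: 0.241
finger_force: 107.8
```

Wrist load is −9 N, so the case is on the hook, and the grip is 21 mm wide. Lifting another 115 mm for a total of ~135 mm.

```bash
python3 -m creep '0 0 -3 0; 0 0 -10 0; 0 0 -21 0; 0 0 -34 0; 0 0 -48 0; 0 0 -62 0; 0 0 -76 0; 0 0 -89 0; 0 0 -100 0; 0 0 -108 0; 0 0 -113 0; 0 0 -115 0' && python3 -m creep '0 0 0 0; 0 0 0 0; 0 0 0 0; 0 0 0 0; 0 0 0 0; 0 0 0 0; 0 0 0 0; 0 0 0 0'
python3 - <<'E'
from h import *
cv2.imwrite("pics/side8.png",cv2.resize(read_camera("side")[100:330,180:430],None,fx=2.5,fy=2.5,interpolation=cv2.INTER_CUBIC))
print(state()["ft_torque"],np.abs(state()["qd"]).max())
E
```

```text
time: 21.35
ee_pos: [535.7, 157.7, 214.1]
tool_rot: [0.619, 0.785, 0.0, 0.0]
wrist_force: [-1.0, 0.1, -9.0]
grip_width: 0.237
finger_force: 108.2
time: 22.15
ee_pos: [535.7, 157.7, 213.8]
tool_rot: [0.619, 0.785, 0.0, 0.0]
wrist_force: [-0.9, -0.1, -8.0]
grip_width: 0.239
finger_force: 108.2
[-0.03474984 -0.01642564 -0.08383677] 0.0012862923388163095
```

View pics/side8.png

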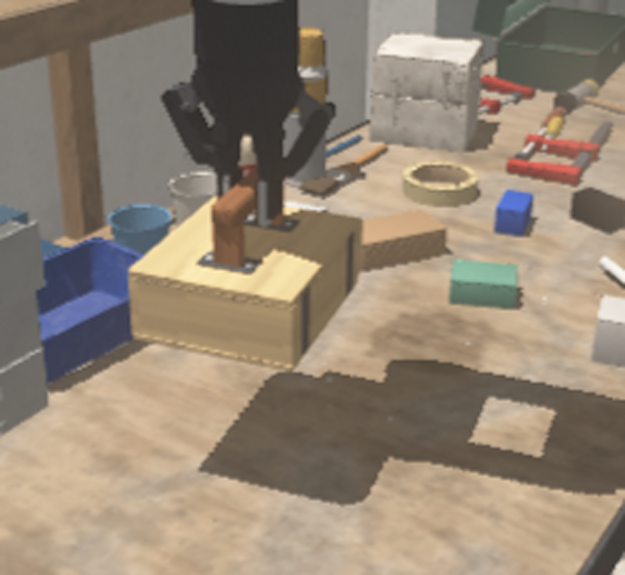

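The case (250,285) hangs level and clear of the bench, with its shadow detached, the bystanders in place and the arm at rest. The underside is ~135 mm up. Handing in.

```bash
python3 -c "
from station import *
print(sign_off())"
```

```text
the job is handed in; nothing more can be done
None
```

I handed the job in: the layered block is in the shut drawer, and the arm is holding the case level by its handle, with its underside about 135 mm above the bench. The other blocks and the tape look unmoved; the hand-in gave no verdict.

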